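# Drive the iron dowel out of the clamped oak rail

## Task

A fat iron dowel is stuck tight in the upright hole of the clamped oak rail, under an iron cover plate whose small knock-out hole no longer sits quite over it. Take the wooden-handled drift out of its stand, feel for the plate's hole with its nose, never pressing the drift hard on the plate or the oak, and push the dowel steadily down until it drops into the tray beneath, keeping the hand off the rail. Then stand the drift back in the hole of its stand and leave the other tools as they lie.

Things in the scene. Friction and masses are not known exactly. Their poses are not given: they have to be found in the camera images.
- rail: Fixed dark oak rail, 90 (x) x 300 (y) x 50 mm, clamped flat on two bearers; its top face is 100 mm and its underside 50 mm above the bench. Origin on the bench under the rail's centre, y along the rail. Two other openings are not the dowel's: a through-mortise 30 x 55 mm at y = +30 mm and a 10 mm hole at x = +20, y = -115 mm.
- clamp_top (a point): Top of the red handle (26 mm across) of the clamp that holds the rail, 185 mm above the bench at rail y = +120 mm; the clamp's steel bar, 165 mm high, stands at rail x = +62 mm.
- tray_floor (a point): Centre of the floor of the shallow aluminium tray on the bench under the rail, outside 120 (rail x) x 150 (rail y) x 14 mm high, walls and floor 4 mm. It does not move. The dowel's hole is above it, 25 mm from its centre.
- bore_mouth (a point): Centre of the top of the dowel's own hole in the rail's top face (rail x = 0, y = -50 mm, 100 mm above the bench). Upright through-hole, 50 mm deep, 26 mm wide; its inside is 23 mm or more across. A 60 x 60 x 5 mm iron cover plate (top 105 mm above the bench) is screwed over it; the 13 mm hole in the plate's middle lies 3.5 to 5.5 mm off this axis, which way is not measured.
- dowel_mid (a point): Centre of the stuck dowel, a dark iron cylinder 24 mm in diameter and 30 mm long, its z axis along its hole. Its top starts 6 to 14 mm below the rail's face (11 to 19 mm below the plate's top). It takes roughly 7 to 14 N to slide it all the way down (varies each time), and it drops freely once its top is about 4 mm above the rail's underside.
- dowel: The dowel as a whole; its origin is the centre of its underside.
- drift: The drift, 148 mm long, about 100 g: steel shaft 10 mm in diameter, 68 mm from nose to shoulder, its nose bevelled over the last 1.5 mm to a 7 mm flat; then a round wooden handle 28 mm in diameter, 80 mm long. It starts loosely in the stand, nose down, leaning a few degrees any way. Origin 24 mm up from the nose, z up the handle.
- drift_nose (a point): Flat end of the drift's nose, on its axis; z points up along the drift to the handle. With the shoulder on the plate the nose is 13 mm below the rail's underside; the dowel is free when the nose is about 4 mm short of the underside.
- drift_handle (a point): Middle of the drift's handle, 108 mm from the nose on the same axes: the place to grip.
- stand_mouth (a point): Centre of the mouth of the round hole in the top of the drift's stand, a fixed light wooden block 70 x 70 x 58 mm on the bench. The hole is 16 mm wide with a 2 mm chamfer and 48 mm deep (its floor is 10 mm above the bench).
- hammer: Hammer lying on the bench beyond the work, about 260 mm long; bystander. Origin at its middle on the bench.
- driver: Screwdriver lying on the bench beyond the work, 220 mm long; bystander. Origin at its middle on the bench.
- puck: Black rubber disc, 60 mm in diameter and 22 mm thick, lying flat beyond the work; bystander. Origin in the centre of its underside.
Things that resemble listed ones, but are neither listed nor needed, are in the scene too. Leave any turquoise look-alike of the drift alone. There is more than one size of the part that bears stand_mouth; the job needs the larger.

How it is judged:
On the way, in this order (a step that is already met when the one before it is completed fails the run):
1. the drift, its nose in the hole, is pushing the dowel down and has moved it by 5 mm or more (distance of dowel_mid from where it was at the start of the episode above 0.005 m and contact force between drift and dowel above 2 N and horizontal distance between drift_nose and bore_mouth below 0.012 m and z of drift_nose in the frame of bore_mouth below -0.006 m), for 0.1 s.
2. the dowel has dropped out of the hole while the drift's nose is still down in it (z of dowel_mid in the frame of rail below 0.03 m and horizontal distance between drift_nose and bore_mouth below 0.012 m and z of drift_nose in the frame of bore_mouth below -0.03 m), for 0.1 s.
At the end, for the whole second after the job is handed in: The dowel lies at rest in the tray under the rail (its centre under 30 mm above the bench, within the tray's outline); the drift stands at rest, nose down in its stand's hole: nose within 10 mm of the hole's axis and at least 42 mm below its mouth, leaning less than 0.2 rad (z of dowel_mid in the frame of rail below 0.03 m and x of dowel_mid in the frame of rail between -0.06 and 0.06 m and y of dowel_mid in the frame of rail between -0.1 and 0.05 m and linear speed of each of dowel, drift below 0.02 m/s and horizontal distance between drift_nose and stand_mouth below 0.01 m and z of drift_nose in the frame of stand_mouth below -0.042 m and angle between drift_nose's own z axis and vertical below 0.2 rad); the robot touches nothing.
It fails at once if the drift presses on the plate or the oak rail with more than 25 N (contact force between drift and rail above 25 N).
It fails at once if the drift presses on the dowel with more than 35 N (contact force between drift and dowel above 35 N).
It fails at once if the hand or arm presses on the rail, its clamp or tray with more than 8 N (contact force between any of the fingers, the arm and rail above 8 N).
It fails at once if another tool is moved by more than 20 mm (distance of any of hammer, driver, puck from where it was at the start of the episode above 0.02 m).
It also fails if it takes over 72 s, if anything falls off the work surface, if the arm or the gripper's body presses on something with over 40 N, if the wrist force passes 120 N, or if a joint passes its speed limit or range.

## Robot

A 7-joint arm with a two-finger parallel gripper is mounted at the origin on the work surface. World frame = base frame: x ahead of the robot, y to its left, z up, the work surface at z = 0. Lengths are in m, angles in rad, forces in N, time in s.
With the tool pointing down it reaches from about 0.4 to 0.875 m from the base axis. Payload 19.3 kg.
Tool frame: the origin (TCP) lies midway between the tips of the shut fingers; the grasp point (between the pads) lies 19 mm behind it; z points along the fingers, y is the direction in which the jaws open and shut (so a half turn about z gives the same grasp; the last joint's range is limited). The gripper opens to 85 mm and grips with 20 to 120 N. Pads are 22 mm wide; open, the fingers measure 114 mm over their backs; the gripper's body (76 mm by 85 mm) begins 54 mm behind the grasp point. The pads swing forward as they close: fully open they stand 13 mm farther back than shut.
Start: joints at [-1.202, 0.521, -0.036, 1.599, 0.021, 1.021, -0.113], TCP at [0.266, 0.566, 0.195] pointing down, gripper open.
Joint ranges: [-2.91, 2.91], [-0.3, 2.13], [-1.5, 1.42], [0.17, 2.43], [-1.26, 4.41], [0.16, 1.93], [-2.52, 2.52]. Speed limits (rad/s): [1.89, 1.89, 2.39, 2.39, 3.01, 3.01, 3.01].

## Interface

Orientations are given as [roll, pitch, yaw] about the fixed x, y, z axes, in that order (R = Rz(yaw) Ry(pitch) Rx(roll)).
In Python, from workcell import bot, eyes gives the robot as it stands. The module is installed in compiled form; this text tells all that it offers.
- The arm moves only by the shell command python3 -m jog 'ROWS' [FORCE]. ROWS is JSON, a list of rows, each an object with "delta_pos": the shift along the world's x, y, z in mm, a list of three; "spin": the turn about the world's z in rad; "claw": the closure, from 0 (fully open) to 1 (shut). In form: [{"delta_pos": [tx, ty, tz], "spin": spin, "claw": claw}, ...]. A call has 1 to 8 rows; each row is the pose to reach, as a shift and turn from the pose measured when the call began; what a row does not reach only later rows make up. A row lasts 1/10 s, in which the tool goes at most 50 mm and 8.59 degrees, less where a joint would pass 70% of its speed; a pose out of reach is approached as far as the arm can. A call with a gripper value outside its range is refused whole. The fingers move at their own pace and stop on an object; FORCE is the grip in N (left out, the last holds). Time passes only in rows, so rows that repeat a pose let the fingers close. It gives the time, the measured TCP pose, the force and the opening at its end, in the units of the state.
- bot.observe(): the state, without advancing time (a new reading comes with each control period).
- eyes.grab_frame(name): name is "scene" or "top" or "wrist"; returns the picture (480x640x3 uint8, blue, green, red); there is no depth.
- eyes.camera_params(name): a dict with "fx", "fy", "cx", "cy" (pixels), "origin" and "attitude" of the camera in the world. Camera axes: x right, y up, looking along -z (the intrinsics and any distortion apply to the point x, -y, -z); pixel columns grow to the right and rows downward; lengths in m; the calibration is good to about 2 mm. A picture is of the moment at which its call begins: read the wrist's pose just before it. camera_params takes no time and is no camera call; for the wrist camera it gives the pose at the moment of the call.
- bot.job_done(): hands the job in, once; it reports no verdict.
The state is a dict: "clock": time; "qpos": joint angles; "qd": joint speeds; "joint_efforts": joint torques, N m; "position": TCP position; "tool_rot": TCP orientation; "force": force on the tool from outside, world axes, zero at the start; "moment": the same for the moment, N m; "grip_width": finger opening in m.
Only numpy, scipy, OpenCV 4.12 (cv2) and the standard library are available. Lean on these libraries where they do the work, as an engineer would, in place of code of your own. Each camera call takes 0.05 s, during which the arm holds its last target. There are 200 camera calls.

## Working session

There is one attempt and no reset: what is moved stays moved. The work goes in short steps, Python scripts to look and compute and a shell command to move; the robot and the scene stay as the last step left them, time stands still between calls to the robot, and variables do not carry over. Pictures are saved under pics/ and viewed, about 8 in all and at most 12, crops included, and the job is handed in when it is done.

```bash
mkdir -p pics; python3 - <<'E'
from workcell import bot, eyes
import cv2
s=bot.observe(); print({k:s[k] for k in('clock','position','tool_rot','force','grip_width')})
for n in("top","scene"):
    p=eyes.camera_params(n); print(n,p)
    cv2.imwrite(f"pics/{n}0.png",eyes.grab_frame(n))
E
```

```text
{'clock': 0.0, 'position': array([0.26539712, 0.56543979, 0.19462105]), 'tool_rot': array([-3.14045823e+00,  7.00555982e-05,  2.70280578e+00]), 'force': array([ 0.12827938,  0.24914137, -0.58801491]), 'grip_width': 0.08549949390423817}
top {'fx': 587.3430459478658, 'fy': 587.3430459478658, 'cx': 313.60561939411326, 'cy': 240.64049521619543, 'origin': array([ 0.3904455 , -0.00692311,  1.04810097]), 'attitude': array([ 0.20216519,  0.00244875, -1.61136162])}
scene {'fx': 468.3598370093735, 'fy': 468.3598370093735, 'cx': 323.92481601752473, 'cy': 237.3073677826435, 'origin': array([ 1.01560522, -0.20197351,  0.78782641]), 'attitude': array([ 0.63724244, -0.01018226,  1.16938228])}
```

View pics/top0.png

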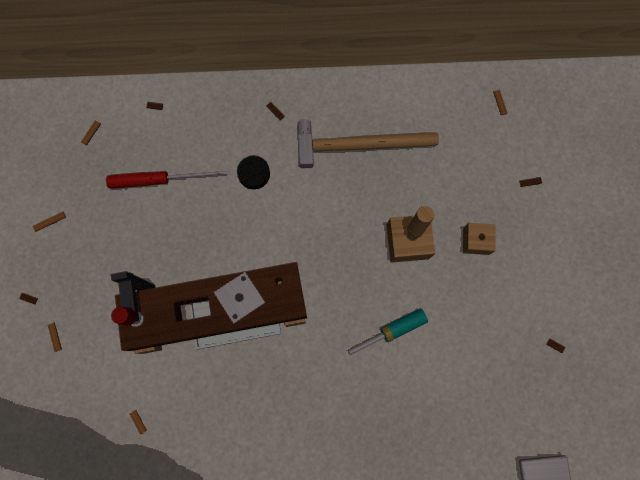

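View pics/scene0.png

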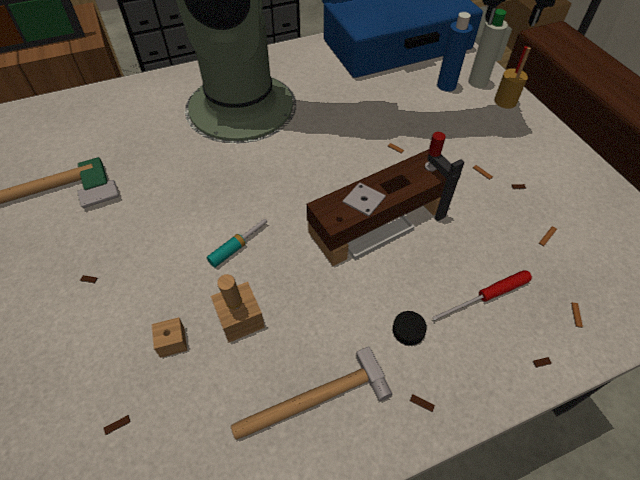

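```bash
cat > h.py <<'E'
import numpy as np, cv2
from scipy.spatial.transform import Rotation as R
def ray(p,u,v):
    d=np.array([(u-p['cx'])/p['fx'],-(v-p['cy'])/p['fy'],-1.])
    return p['origin'],R.from_euler('xyz',p['attitude']).as_matrix()@d
def onz(p,u,v,z):
    o,d=ray(p,u,v); return o+d*(z-o[2])/d[2]
def proj(p,X):
    c=R.from_euler('xyz',p['attitude']).as_matrix().T@(np.asarray(X)-p['origin'])
    return np.array([p['cx']+p['fx']*c[0]/-c[2],p['cy']-p['fy']*c[1]/-c[2]])
def tri(rs):
    A=0;b=0
    for o,d in rs:
        d=d/np.linalg.norm(d);M=np.eye(3)-np.outer(d,d);A=A+M;b=b+M@o
    return np.linalg.solve(A,b)
E
python3 - <<'E'
import cv2,numpy as np
t=cv2.imread('pics/top0.png');s=cv2.imread('pics/scene0.png')
t=cv2.convertScaleAbs(t,alpha=1.5);s=cv2.convertScaleAbs(s,alpha=1.5)
C=cv2.INTER_CUBIC
a=cv2.resize(t[255:355,110:310],None,fx=3,fy=3,interpolation=C) #600x300
b=cv2.resize(t[200:270,380:445],(279,300),interpolation=C) # x4.286
c=cv2.resize(s[125:265,300:470],(364,300),interpolation=C) #2.143
d=cv2.resize(s[265:345,200:275],(281,300),interpolation=C) #3.75
im=np.zeros((600,800,3),np.uint8)
im[:300,:520]=a[:,80:600];im[:300,521:800]=b;im[300:,:364]=c;im[300:,400:681]=d
cv2.imwrite('pics/c.png',im)
E
```

```text
(no output)
```

View pics/c.png

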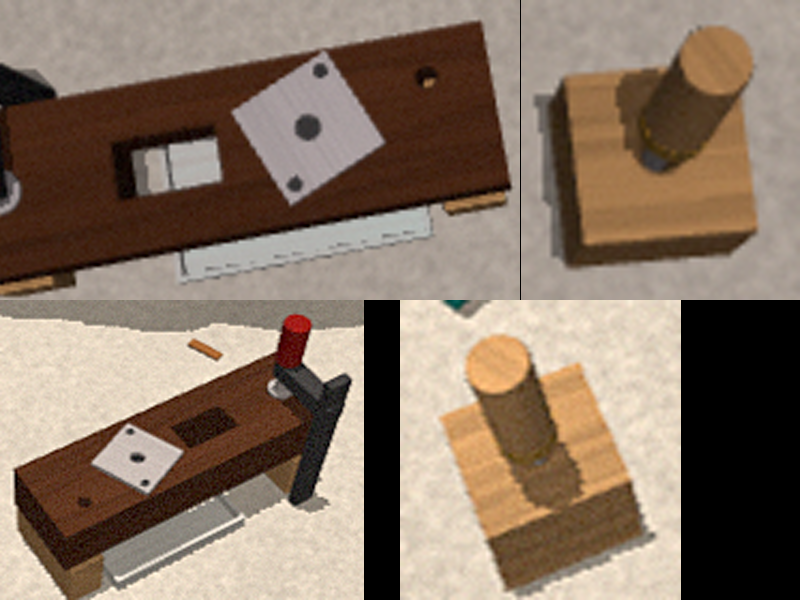

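```bash
cat > m.py <<'E'
from h import *
from workcell import eyes
T=eyes.camera_params('top');S=eyes.camera_params('scene')
a=lambda x,y:(T,110+(x+80)/3,255+y/3)
b=lambda x,y:(T,380+(x-521)/4.286,200+y/4.286)
c=lambda x,y:(S,300+x/2.143,125+(y-300)/2.143)
d=lambda x,y:(S,200+(x-400)/3.75,265+(y-300)/3.75)
np.set_printoptions(precision=4,suppress=True)
pr=lambda n,q,z:print(n,onz(*q,z))
for q in [(323,52),(385,140),(291,204),(231,111)]: pr('platecorner',a(*q),.105)
pr('hole T',a(308,128),.105);pr('hole S',c(137,457),.105)
print('hole tri',tri([ray(*a(308,128)),ray(*c(137,457))]))
pr('10 T',a(428,75),.1);pr('10 S',c(84,503),.1)
pr('rc T',a(480,22),.1);pr('rc T',a(510,187),.1);pr('rc S',c(16,470),.1);pr('rc S',c(66,535),.1)
for q in [(112,143),(214,123),(222,183),(120,200)]: pr('mort',a(*q),.1)
for q in [(567,76),(755,232),(583,245)]: pr('stand T',b(*q),.058)
for q in [(441,416),(579,364),(634,470),(492,537)]: pr('stand S',d(*q),.058)
print('handle tri',tri([ray(*b(719,61)),ray(*d(499,364))]));pr('T',b(719,61),.157);pr('S',d(499,364),.157)
E
python3 m.py
```

```text
platecorner [0.5359 0.1019 0.105 ]
platecorner [0.487  0.0696 0.105 ]
platecorner [0.455  0.1203 0.105 ]
platecorner [0.5059 0.1518 0.105 ]
hole T [0.4951 0.1106 0.105 ]
hole S [0.4962 0.1102 0.105 ]
hole tri [0.4952 0.1108 0.1037]
10 T [0.5217 0.0458 0.1   ]
10 S [0.5228 0.046  0.1   ]
rc T [0.5497 0.0167 0.1   ]
rc T [0.4596 0.0037 0.1   ]
rc S [0.4647 0.005  0.1   ]
rc S [0.5489 0.0174 0.1   ]
mort [0.4919 0.2168 0.1   ]
mort [0.5004 0.1619 0.1   ]
mort [0.468  0.1577 0.1   ]
mort [0.4612 0.2123 0.1   ]
stand T [ 0.6283 -0.148   0.058 ]
stand T [ 0.5613 -0.2187  0.058 ]
stand T [ 0.5588 -0.1497  0.058 ]
stand S [ 0.5632 -0.2191  0.058 ]
stand S [ 0.561  -0.1505  0.058 ]
stand S [ 0.6253 -0.1443  0.058 ]
stand S [ 0.6327 -0.214   0.058 ]
handle tri [ 0.6085 -0.189   0.1554]
T [ 0.6079 -0.1896  0.157 ]
S [ 0.6098 -0.1882  0.157 ]
```

```bash
python3 -m jog '[{"delta_pos":[0,0,80],"spin":0,"claw":0},{"delta_pos":[0,0,80],"spin":0,"claw":0},{"delta_pos":[130,-250,80],"spin":-0.6,"claw":0},{"delta_pos":[130,-250,80],"spin":-0.6,"claw":0},{"delta_pos":[130,-250,80],"spin":-0.6,"claw":0},{"delta_pos":[130,-250,80],"spin":-0.6,"claw":0},{"delta_pos":[130,-250,80],"spin":-0.6,"claw":0},{"delta_pos":[130,-250,80],"spin":-0.6,"claw":0}]' 40
python3 -m jog '[{"delta_pos":[120,-250,0],"spin":-0.6,"claw":0},{"delta_pos":[120,-250,0],"spin":-0.6,"claw":0},{"delta_pos":[120,-250,0],"spin":-0.6,"claw":0},{"delta_pos":[120,-250,0],"spin":-0.6,"claw":0},{"delta_pos":[120,-250,0],"spin":-0.6,"claw":0},{"delta_pos":[120,-250,0],"spin":-0.6,"claw":0},{"delta_pos":[120,-250,0],"spin":-0.6,"claw":0},{"delta_pos":[120,-250,0],"spin":-0.6,"claw":0}]'
```

```text
clock: 0.9
position: [0.3967, 0.3121, 0.2748]
tool_rot: [-3.141, 0.001, 2.1]
force: [0.9, 1.4, -0.4]
grip_width: 0.0852
clock: 1.7
position: [0.5165, 0.0618, 0.2745]
tool_rot: [-3.14, 0.001, 1.499]
force: [0.2, 0.4, 0.3]
grip_width: 0.0854
```

```bash
cat > snap.py <<'E'
import sys,json,cv2
from workcell import bot,eyes
n=sys.argv[1]
p=eyes.camera_params('wrist'); im=eyes.grab_frame('wrist')
json.dump({k:(v.tolist() if hasattr(v,'tolist') else v) for k,v in p.items()},open(f'pics/{n}.json','w'))
cv2.imwrite(f'pics/{n}.png',im); s=bot.observe(); print(s['clock'],p['origin'],p['attitude'],s['position'],s['force'],s['qpos'])
E
python3 snap.py w1
python3 -m jog '[{"delta_pos":[87.5,-249,0],"spin":-0.34,"claw":0},{"delta_pos":[87.5,-249,0],"spin":-0.34,"claw":0},{"delta_pos":[87.5,-249,0],"spin":-0.34,"claw":0},{"delta_pos":[87.5,-249,0],"spin":-0.34,"claw":0},{"delta_pos":[87.5,-249,0],"spin":-0.34,"claw":0},{"delta_pos":[87.5,-249,0],"spin":-0.34,"claw":0},{"delta_pos":[87.5,-249,0],"spin":-0.34,"claw":0},{"delta_pos":[87.5,-249,0],"spin":-0.34,"claw":0}]'
python3 snap.py w2
python3 -c "
import cv2,numpy as np
a=[cv2.convertScaleAbs(cv2.imread(f'pics/w{i}.png'),alpha=1.3) for i in(1,2)]
cv2.imwrite('pics/w12.png',cv2.resize(np.hstack(a),(800,300)))"
```

```text
1.75 [0.52163936 0.14366621 0.45335707] [-0.32490533  0.00237575 -0.07272706] [0.51633759 0.06266987 0.27452662] [ 0.38182824 -0.57649854 -0.05618103] [-0.56840522  0.29057262  0.42536375  1.78714518 -0.13327898  1.0939601
 -0.1678263 ]
clock: 2.55
position: [0.6039, -0.1844, 0.2742]
tool_rot: [-3.139, -0.0, 1.162]
force: [0.1, 1.0, 0.1]
grip_width: 0.0855
2.6 [ 0.6358465  -0.10945521  0.45314678] [-0.32421997  0.00340947 -0.40956114] [ 0.60400323 -0.18407307  0.27443786] [ 0.07220453 -0.51730018  0.36682325] [-0.14290483  0.51542271  0.53768741  1.50131542 -0.27452862  1.20267667
  0.02898158]
```

View pics/w12.png

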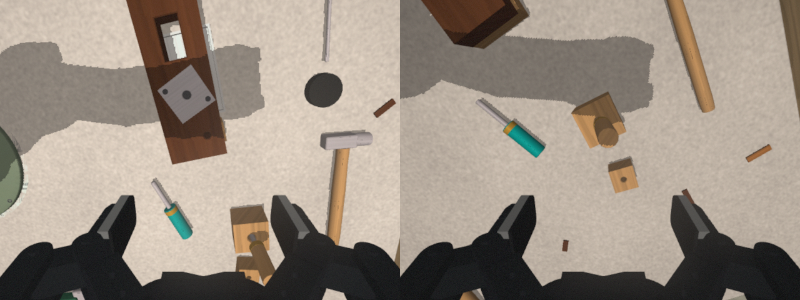

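```bash
python3 - <<'E'
from h import *
import json
P=[json.load(open(f'pics/w{i}.json')) for i in(1,2)]
f=lambda i,X:proj(P[i-1],X)/1.6
print(P[0]['fx'],P[0]['cx'],P[0]['cy'],P[0].keys())
print('w2 handle',f(2,[.6088,-.189,.155]),'tcp',f(2,[.604,-.184,.274]),'stand',f(2,[.595,-.183,.058]),f(2,[.561,-.1505,.058]))
print('w1 hole',f(1,[.4955,.1105,.105]),'10',f(1,[.522,.046,.1]))
E
```

```text
378.7881781411944 324.98514615788906 239.00441286217554 dict_keys(['fx', 'fy', 'cx', 'cy', 'origin', 'attitude'])
w2 handle [209.14948541 137.43674388] tcp [204.4255371  173.29949571] stand [199.08305234 121.9282065 ] [172.66391201 112.33355892]
w1 hole [187.28016193  95.23099953] 10 [208.48270764 136.11182877]
```

```bash
python3 -m jog '[{"delta_pos":[0,-3,-40],"spin":0,"claw":0},{"delta_pos":[0,-3,-80],"spin":0,"claw":0},{"delta_pos":[0,-3,-120],"spin":0,"claw":0},{"delta_pos":[0,-3,-150],"spin":0,"claw":0},{"delta_pos":[0,-3,-175],"spin":0,"claw":0},{"delta_pos":[0,-3,-175],"spin":0,"claw":0},{"delta_pos":[0,-3,-175],"spin":0,"claw":0}]'
python3 -m jog '[{"delta_pos":[0,0,0],"spin":0,"claw":0.5},{"delta_pos":[0,0,0],"spin":0,"claw":1},{"delta_pos":[0,0,0],"spin":0,"claw":1},{"delta_pos":[0,0,0],"spin":0,"claw":1},{"delta_pos":[0,0,0],"spin":0,"claw":1},{"delta_pos":[0,0,0],"spin":0,"claw":1},{"delta_pos":[0,0,0],"spin":0,"claw":1},{"delta_pos":[0,0,0],"spin":0,"claw":1}]' 60
python3 -m jog '[{"delta_pos":[0,0,0],"spin":0,"claw":1},{"delta_pos":[0,0,0],"spin":0,"claw":1}]' 90
```

```text
clock: 3.3
position: [0.6043, -0.1859, 0.1003]
tool_rot: [-3.139, -0.001, 1.164]
force: [-0.1, -0.4, 1.3]
grip_width: 0.0856
clock: 4.1
position: [0.6044, -0.186, 0.101]
tool_rot: [-3.14, -0.001, 1.164]
force: [-2.9, 1.1, 9.6]
grip_width: 0.0263
clock: 4.3
position: [0.6043, -0.186, 0.1013]
tool_rot: [-3.14, -0.001, 1.164]
force: [-1.7, 1.2, 6.2]
grip_width: 0.0252
```

```bash
python3 -m jog '[{"delta_pos":[0,0,10],"spin":0,"claw":1},{"delta_pos":[0,0,25],"spin":0,"claw":1},{"delta_pos":[0,0,45],"spin":0,"claw":1},{"delta_pos":[0,0,70],"spin":0,"claw":1},{"delta_pos":[0,0,100],"spin":0,"claw":1},{"delta_pos":[0,0,130],"spin":0,"claw":1},{"delta_pos":[0,0,130],"spin":0,"claw":1},{"delta_pos":[0,0,130],"spin":0,"claw":1}]'
python3 snap.py w3
python3 - <<'E'
from workcell import eyes
import cv2,numpy as np
for n in('top','scene'): cv2.imwrite(f'pics/{n}1.png',eyes.grab_frame(n))
a=cv2.convertScaleAbs(cv2.imread('pics/w3.png'),alpha=1.4)[150:480,150:500]
t=cv2.convertScaleAbs(cv2.imread('pics/top1.png'),alpha=1.5)[130:300,370:520]
s=cv2.convertScaleAbs(cv2.imread('pics/scene1.png'),alpha=1.5)[180:350,150:300]
im=np.zeros((600,800,3),np.uint8)
im[:377,:400]=cv2.resize(a,(400,377))
im[:453,400:800]=cv2.resize(s,(400,453),interpolation=cv2.INTER_CUBIC)
im[377:600,:197]=cv2.resize(t,(197,223))
cv2.imwrite('pics/v1.png',im)
E
```

```text
clock: 5.1
position: [0.6046, -0.1861, 0.2325]
tool_rot: [-3.141, -0.002, 1.164]
force: [-0.6, -0.2, -1.3]
grip_width: 0.0255
5.15 [ 0.63587917 -0.11110109  0.41159104] [-0.32265857  0.00106332 -0.4076944 ] [ 0.60417045 -0.18586521  0.23151343] [-0.82967155  0.25246276 -0.90365377] [-0.13123958  0.55133029  0.52268825  1.55663587 -0.29716714  1.11507756
  0.05231161]
```

View pics/v1.png

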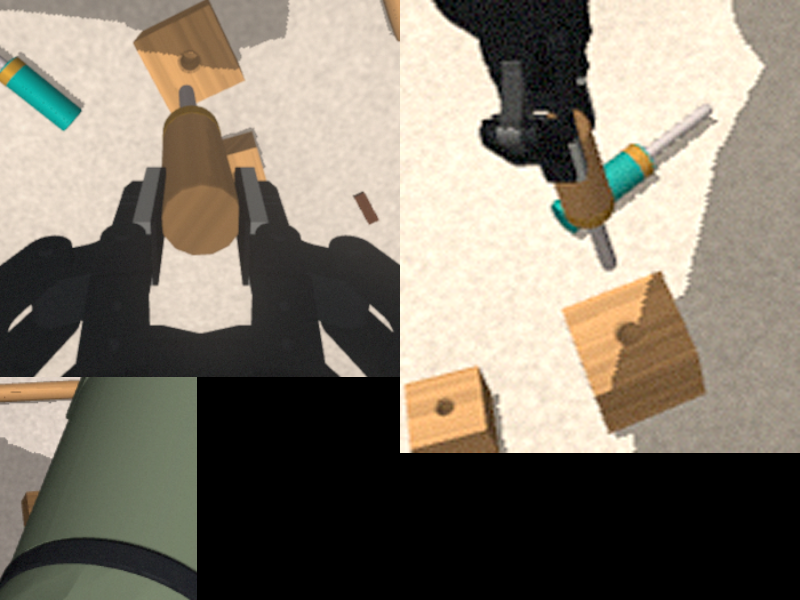

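```bash
python3 - <<'E'
from h import *
import json
from workcell import eyes
np.set_printoptions(precision=4,suppress=True)
S=eyes.camera_params('scene');P=json.load(open('pics/w3.json'))
w=lambda x,y:ray(P,150+x*.875,150+y*.8753)
s=lambda x,y:ray(S,150+(x-400)*.375,180+y*170/453)
print('nose',tri([w(186,89),s(609,266)]))
o,d=w(186,89)
for z in (.135,.14,.145): print(o+d*(z-o[2])/d[2])
print('hole',tri([w(190,61),s(628,333)]))
for q in(w(190,61),s(628,333)):print(q[0]+q[1]*(.058-q[0][2])/q[1][2])
for z in(.28,.288,.295):
    o,d=w(201,219);print('top',o+d*(z-o[2])/d[2])
W1=json.load(open('pics/w1.json'));print('w1 hole',onz(W1,187*1.6,95*1.6,.105))
E
```

```text
nose [ 0.5942 -0.1836  0.137 ]
[ 0.5939 -0.184   0.135 ]
[ 0.5947 -0.1827  0.14  ]
[ 0.5954 -0.1814  0.145 ]
hole [ 0.5947 -0.1842  0.0536]
[ 0.5952 -0.1833  0.058 ]
[ 0.5973 -0.1842  0.058 ]
top [ 0.6013 -0.1916  0.28  ]
top [ 0.6034 -0.1867  0.288 ]
top [ 0.6053 -0.1824  0.295 ]
w1 hole [0.4951 0.1109 0.105 ]
```

```bash
python3 -m jog '[{"delta_pos":[0,0,20],"spin":0,"claw":1},{"delta_pos":[-100,294,20],"spin":0,"claw":1},{"delta_pos":[-100,294,20],"spin":0,"claw":1},{"delta_pos":[-100,294,20],"spin":0,"claw":1},{"delta_pos":[-100,294,20],"spin":0,"claw":1},{"delta_pos":[-100,294,20],"spin":0,"claw":1},{"delta_pos":[-100,294,20],"spin":0,"claw":1},{"delta_pos":[-100,294,20],"spin":0,"claw":1}]' 120
python3 -m jog '[{"delta_pos":[0,0,-16],"spin":0,"claw":1},{"delta_pos":[0,0,-16],"spin":0,"claw":1},{"delta_pos":[0,0,-16],"spin":0,"claw":1}]'
python3 snap.py w4
python3 - <<'E'
from workcell import eyes
import cv2,numpy as np
for n in('top','scene'): cv2.imwrite(f'pics/{n}2.png',eyes.grab_frame(n))
C=cv2.INTER_CUBIC
a=cv2.convertScaleAbs(cv2.imread('pics/w4.png'),alpha=1.5)[150:390,230:430] # 200x240 x2
s=cv2.convertScaleAbs(cv2.imread('pics/scene2.png'),alpha=1.6)[90:240,300:430]
im=np.zeros((600,800,3),np.uint8)
im[:480,:400]=cv2.resize(a,(400,480),interpolation=C)
im[:450,405:795]=cv2.resize(s,(390,450),interpolation=C)
cv2.imwrite('pics/v2.png',im)
E
```

```text
clock: 6.05
position: [0.5018, 0.1136, 0.25]
tool_rot: [-3.136, -0.001, 1.17]
force: [0.5, -0.4, -1.6]
grip_width: 0.0245
clock: 6.35
position: [0.5017, 0.1129, 0.2339]
tool_rot: [-3.136, -0.0, 1.169]
force: [-0.9, -1.1, -1.2]
grip_width: 0.0244
6.4 [0.53361662 0.18790658 0.41281112] [-0.32428206  0.00652444 -0.40211013] [0.5020506  0.11275327 0.23421093] [-0.04606631 -0.6249546  -0.41513454] [-0.71896193  0.33441536  0.49872365  1.85662042 -0.19184597  1.00098067
 -0.54080863]
```

View pics/v2.png

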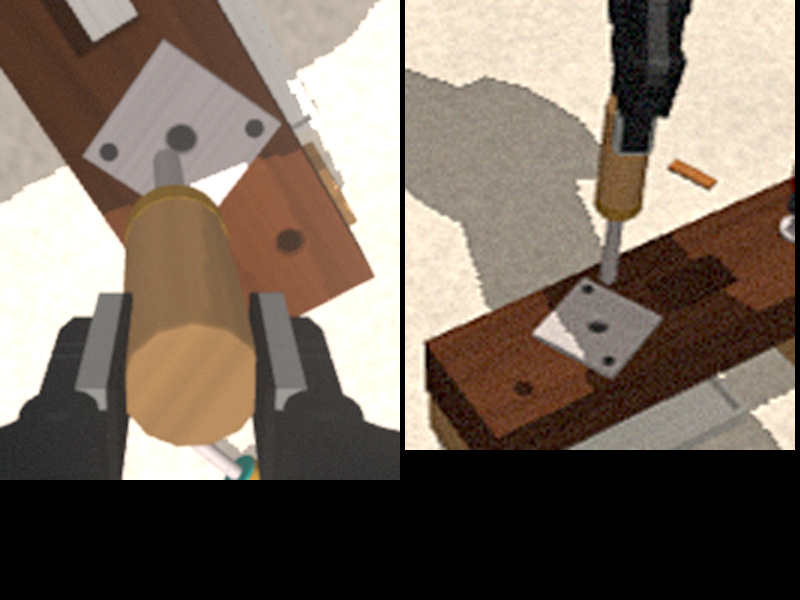

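```bash
python3 - <<'E'
from h import *
import json
from workcell import eyes
np.set_printoptions(precision=4,suppress=True)
S=eyes.camera_params('scene');P=json.load(open('pics/w4.json'))
w=lambda x,y:ray(P,230+x/2,150+y/2)
s=lambda x,y:ray(S,300+(x-405)/3,90+y/3)
tcp=np.array([.502,.1128,.2342])
at=lambda r,z:r[0]+r[1]*(z-r[0][2])/r[1][2]
n=tri([w(168,152),s(608,281)])
print('nose',n,n-tcp,at(w(168,152),tcp[2]-.091),at(s(608,281),tcp[2]-.091))
print('hole',tri([w(181,138),s(598,327)]),at(w(181,138),.105),at(s(598,327),.105))
print('top',at(w(190,383),tcp[2]+.056),'shoulder S',at(s(617,213),tcp[2]-.091+.068))
E
```

```text
nose [0.4924 0.1168 0.1397] [-0.0096  0.004  -0.0945] [0.493  0.1177 0.1432] [0.4952 0.1151 0.1432]
hole [0.495  0.1111 0.1018] [0.4948 0.1113 0.105 ] [0.4982 0.1101 0.105 ]
top [0.5009 0.1129 0.2902] shoulder S [0.5038 0.1102 0.2112]
```

```bash
python3 -m jog '[{"delta_pos":[2.4,-5.6,-10],"spin":0,"claw":1},{"delta_pos":[2.4,-5.6,-20],"spin":0,"claw":1},{"delta_pos":[2.4,-5.6,-30],"spin":0,"claw":1},{"delta_pos":[2.4,-5.6,-30],"spin":0,"claw":1},{"delta_pos":[2.4,-5.6,-30],"spin":0,"claw":1}]'
python3 snap.py w5
python3 - <<'E'
from workcell import eyes
import cv2,numpy as np
for n in('top','scene'): cv2.imwrite(f'pics/{n}3.png',eyes.grab_frame(n))
C=cv2.INTER_CUBIC
a=cv2.convertScaleAbs(cv2.imread('pics/w5.png'),alpha=1.5)[180:280,260:390] # 130x100 x3
s=cv2.convertScaleAbs(cv2.imread('pics/scene3.png'),alpha=1.6)[150:225,330:430] #100x75 x4
im=np.zeros((300,800,3),np.uint8)
im[:300,:390]=cv2.resize(a,(390,300),interpolation=C)
im[:300,400:800]=cv2.resize(s,(400,300),interpolation=C)
cv2.imwrite('pics/v3.png',im)
E
```

```text
clock: 7.0
position: [0.5045, 0.1072, 0.2041]
tool_rot: [-3.136, -0.001, 1.169]
force: [0.1, 0.6, -0.2]
grip_width: 0.0241
7.05 [0.53627347 0.18211249 0.38310274] [-0.3236459   0.00605495 -0.40269792] [0.50466145 0.10724521 0.20442663] [-0.29045805 -0.20429851 -0.46148779] [-0.69261412  0.37296539  0.48635216  1.88993963 -0.21827796  0.93334008
 -0.50536743]
```

View pics/v3.png

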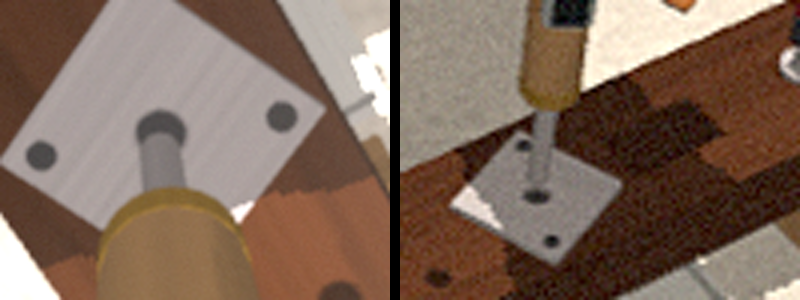

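```bash
python3 -m jog '[{"delta_pos":[0,0,-3],"spin":0,"claw":1},{"delta_pos":[0,0,-6],"spin":0,"claw":1},{"delta_pos":[0,0,-6],"spin":0,"claw":1}]'
python3 -m jog '[{"delta_pos":[0,0,-1],"spin":0,"claw":1},{"delta_pos":[0,0,-1.5],"spin":0,"claw":1},{"delta_pos":[0,0,-1.5],"spin":0,"claw":1}]'
```

```text
clock: 7.45
position: [0.5046, 0.1073, 0.1983]
tool_rot: [-3.137, -0.001, 1.169]
force: [-0.2, 0.4, 0.1]
grip_width: 0.024
clock: 7.75
position: [0.5045, 0.1073, 0.1968]
tool_rot: [-3.137, -0.001, 1.169]
force: [0.6, -0.9, -0.8]
grip_width: 0.0244
```

```bash
python3 -m jog '[{"delta_pos":[0,0,-1],"spin":0,"claw":1},{"delta_pos":[0,0,-1.5],"spin":0,"claw":1},{"delta_pos":[0,0,-1.5],"spin":0,"claw":1}]'
python3 -m jog '[{"delta_pos":[0,0,-1],"spin":0,"claw":1},{"delta_pos":[0,0,-1.5],"spin":0,"claw":1},{"delta_pos":[0,0,-1.5],"spin":0,"claw":1}]'
```

```text
clock: 8.05
position: [0.5045, 0.1073, 0.1952]
tool_rot: [-3.137, -0.001, 1.169]
force: [-0.4, 0.6, -0.1]
grip_width: 0.0242
clock: 8.35
position: [0.5045, 0.1073, 0.1936]
tool_rot: [-3.137, -0.001, 1.169]
force: [0.4, 0.4, -1.0]
grip_width: 0.024
```

```bash
python3 -m jog '[{"delta_pos":[-0.1,0,-1],"spin":0,"claw":1},{"delta_pos":[-0.1,0.1,-2],"spin":0,"claw":1},{"delta_pos":[-0.1,0.1,-2],"spin":0,"claw":1}]'
python3 -m jog '[{"delta_pos":[-0.1,0,-1],"spin":0,"claw":1},{"delta_pos":[-0.1,0.1,-2],"spin":0,"claw":1},{"delta_pos":[-0.1,0.1,-2],"spin":0,"claw":1}]'
```

```text
clock: 8.65
position: [0.5043, 0.1074, 0.1915]
tool_rot: [-3.136, -0.001, 1.169]
force: [0.9, -0.1, -0.3]
grip_width: 0.0242
clock: 8.95
position: [0.5041, 0.1075, 0.1893]
tool_rot: [-3.136, -0.001, 1.169]
force: [0.5, 0.2, -0.7]
grip_width: 0.0244
```

```bash
python3 -m jog '[{"delta_pos":[-0.1,0,-1],"spin":0,"claw":1},{"delta_pos":[-0.1,0.1,-2],"spin":0,"claw":1},{"delta_pos":[-0.1,0.1,-2],"spin":0,"claw":1}]'
```

```text
clock: 9.25
position: [0.5039, 0.1077, 0.1872]
tool_rot: [-3.136, -0.001, 1.169]
force: [-0.1, -0.0, -1.3]
grip_width: 0.0242
```

```bash
python3 -m jog '[{"delta_pos":[-0.1,0,-1],"spin":0,"claw":1},{"delta_pos":[-0.1,0.1,-2],"spin":0,"claw":1},{"delta_pos":[-0.1,0.1,-2],"spin":0,"claw":1}]'
python3 -m jog '[{"delta_pos":[-0.1,0,-1],"spin":0,"claw":1},{"delta_pos":[-0.1,0.1,-2],"spin":0,"claw":1},{"delta_pos":[-0.1,0.1,-2],"spin":0,"claw":1}]'
```

```text
clock: 9.55
position: [0.504, 0.1078, 0.1853]
tool_rot: [-3.136, -0.001, 1.169]
force: [-0.4, -0.6, 1.9]
grip_width: 0.0244
clock: 9.85
position: [0.5043, 0.108, 0.1836]
tool_rot: [-3.137, -0.002, 1.169]
force: [0.3, 0.1, 6.9]
grip_width: 0.0246
```

```bash
python3 -m jog '[{"delta_pos":[-0.1,0,-1],"spin":0,"claw":1},{"delta_pos":[-0.1,0.1,-2],"spin":0,"claw":1},{"delta_pos":[-0.1,0.1,-2],"spin":0,"claw":1}]'
```

```text
clock: 10.15
position: [0.5045, 0.1082, 0.182]
tool_rot: [-3.138, -0.002, 1.169]
force: [-0.2, -0.8, 7.6]
grip_width: 0.0246
```

```bash
python3 -m jog '[{"delta_pos":[-0.1,0,-1.5],"spin":0,"claw":1},{"delta_pos":[-0.2,0.1,-2.5],"spin":0,"claw":1},{"delta_pos":[-0.2,0.1,-3.5],"spin":0,"claw":1},{"delta_pos":[-0.3,0.1,-4.5],"spin":0,"claw":1},{"delta_pos":[-0.3,0.2,-5.5],"spin":0,"claw":1}]'
```

```text
clock: 10.65
position: [0.5047, 0.1084, 0.177]
tool_rot: [-3.138, -0.003, 1.169]
force: [-0.6, -0.2, 8.9]
grip_width: 0.0245
```

```bash
python3 -m jog '[{"delta_pos":[-0.1,0,-1.5],"spin":0,"claw":1},{"delta_pos":[-0.2,0.1,-2.5],"spin":0,"claw":1},{"delta_pos":[-0.2,0.1,-3.5],"spin":0,"claw":1},{"delta_pos":[-0.3,0.1,-4.5],"spin":0,"claw":1},{"delta_pos":[-0.3,0.2,-5.5],"spin":0,"claw":1}]'
```

```text
clock: 11.15
position: [0.5047, 0.1087, 0.1718]
tool_rot: [-3.139, -0.004, 1.169]
force: [-1.5, 0.2, 8.1]
grip_width: 0.0243
```

```bash
python3 -m jog '[{"delta_pos":[-0.3,0,-1.5],"spin":0,"claw":1},{"delta_pos":[-0.5,0.1,-2.5],"spin":0,"claw":1},{"delta_pos":[-0.7,0.1,-3.5],"spin":0,"claw":1},{"delta_pos":[-0.8,0.1,-4.5],"spin":0,"claw":1},{"delta_pos":[-0.9,0.2,-5.5],"spin":0,"claw":1},{"delta_pos":[-1,0.2,-6.5],"spin":0,"claw":1}]'
```

```text
clock: 11.75
position: [0.5043, 0.109, 0.1658]
tool_rot: [-3.14, -0.005, 1.169]
force: [-0.1, 0.4, 8.8]
grip_width: 0.0246
```

```bash
python3 -m jog '[{"delta_pos":[-0.3,0,-1.5],"spin":0,"claw":1},{"delta_pos":[-0.5,0.1,-2.5],"spin":0,"claw":1},{"delta_pos":[-0.7,0.1,-3.5],"spin":0,"claw":1},{"delta_pos":[-0.8,0.1,-4.5],"spin":0,"claw":1},{"delta_pos":[-0.9,0.2,-5.5],"spin":0,"claw":1},{"delta_pos":[-1,0.2,-6.5],"spin":0,"claw":1}]'
```

```text
clock: 12.35
position: [0.5038, 0.1092, 0.1598]
tool_rot: [-3.141, -0.005, 1.169]
force: [-0.7, -0.6, 10.5]
grip_width: 0.0242
```

```bash
python3 -m jog '[{"delta_pos":[-0.3,0,-1.5],"spin":0,"claw":1},{"delta_pos":[-0.5,0.1,-2.5],"spin":0,"claw":1},{"delta_pos":[-0.7,0.1,-3.5],"spin":0,"claw":1},{"delta_pos":[-0.8,0.1,-4.5],"spin":0,"claw":1},{"delta_pos":[-0.9,0.2,-5.5],"spin":0,"claw":1},{"delta_pos":[-1,0.2,-6.5],"spin":0,"claw":1}]'
```

```text
clock: 12.95
position: [0.5035, 0.1094, 0.1538]
tool_rot: [3.141, -0.006, 1.168]
force: [0.5, -0.5, 9.3]
grip_width: 0.0243
```

```bash
python3 -m jog '[{"delta_pos":[-0.3,0,-1.5],"spin":0,"claw":1},{"delta_pos":[-0.5,0.1,-2.5],"spin":0,"claw":1},{"delta_pos":[-0.7,0.1,-3.5],"spin":0,"claw":1},{"delta_pos":[-0.8,0.1,-4.5],"spin":0,"claw":1},{"delta_pos":[-0.9,0.2,-5.5],"spin":0,"claw":1},{"delta_pos":[-1,0.2,-6.5],"spin":0,"claw":1}]'
```

```text
clock: 13.55
position: [0.5033, 0.1096, 0.1479]
tool_rot: [3.14, -0.007, 1.168]
force: [0.8, -1.3, 8.5]
grip_width: 0.0245
```

```bash
python3 -m jog '[{"delta_pos":[-0.2,0,-1.5],"spin":0,"claw":1},{"delta_pos":[-0.2,0.1,-2.5],"spin":0,"claw":1},{"delta_pos":[-0.3,0.1,-3.5],"spin":0,"claw":1},{"delta_pos":[-0.3,0.1,-4.5],"spin":0,"claw":1},{"delta_pos":[-0.3,0.1,-4.5],"spin":0,"claw":1}]'
```

```text
clock: 14.05
position: [0.5028, 0.1096, 0.1431]
tool_rot: [3.14, -0.007, 1.168]
force: [-0.3, -0.4, -1.4]
grip_width: 0.0242
```

```bash
python3 -m jog '[{"delta_pos":[0,0,0],"spin":0,"claw":1},{"delta_pos":[0,0,0],"spin":0,"claw":1},{"delta_pos":[0,0,0],"spin":0,"claw":1}]'
python3 - <<'E'
from workcell import eyes
import cv2
s=eyes.grab_frame('scene');cv2.imwrite('pics/scene4.png',s)
cv2.imwrite('pics/v4.png',cv2.resize(cv2.convertScaleAbs(s,alpha=2)[125:275,290:490],None,fx=4,fy=4,interpolation=cv2.INTER_CUBIC))
E
```

```text
clock: 14.35
position: [0.5028, 0.1096, 0.1431]
tool_rot: [3.14, -0.007, 1.168]
force: [-0.1, 0.3, -0.9]
grip_width: 0.0244
```

View pics/v4.png

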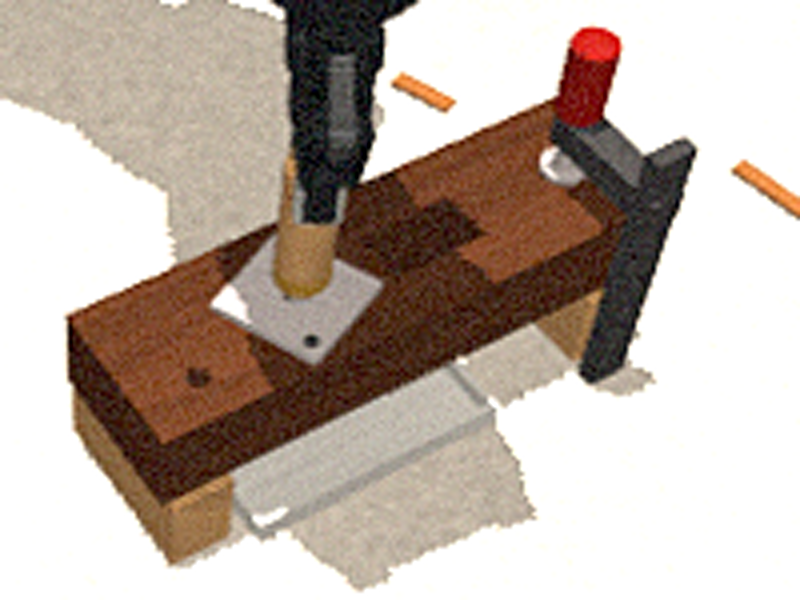

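```bash
python3 -m jog '[{"delta_pos":[0.3,-0.4,8],"spin":0,"claw":1},{"delta_pos":[0.6,-0.8,18],"spin":0,"claw":1},{"delta_pos":[1,-1.2,28],"spin":0,"claw":1},{"delta_pos":[1.3,-1.6,38],"spin":0,"claw":1},{"delta_pos":[1.6,-2,48],"spin":0,"claw":1},{"delta_pos":[1.8,-2.3,58],"spin":0,"claw":1},{"delta_pos":[1.8,-2.3,80],"spin":0,"claw":1},{"delta_pos":[1.8,-2.3,100],"spin":0,"claw":1}]'
python3 -m jog '[{"delta_pos":[0,0,0],"spin":0,"claw":1},{"delta_pos":[100,-294,0],"spin":0,"claw":1},{"delta_pos":[100,-294,0],"spin":0,"claw":1},{"delta_pos":[100,-294,0],"spin":0,"claw":1},{"delta_pos":[100,-294,0],"spin":0,"claw":1},{"delta_pos":[100,-294,0],"spin":0,"claw":1},{"delta_pos":[100,-294,0],"spin":0,"claw":1},{"delta_pos":[100,-294,0],"spin":0,"claw":1}]'
python3 -c "
from workcell import bot;print(bot.observe()['position'],bot.observe()['tool_rot'])"
```

```text
clock: 15.2
position: [0.5045, 0.1072, 0.2444]
tool_rot: [3.14, -0.007, 1.168]
force: [-0.1, -0.8, -0.7]
grip_width: 0.0247
clock: 16.0
position: [0.6042, -0.1929, 0.2437]
tool_rot: [3.14, -0.004, 1.163]
force: [-1.0, -0.4, -1.5]
grip_width: 0.0242
[ 0.6041633  -0.19287657  0.24365183] [ 3.14004605 -0.00403129  1.16270749]
```

```bash
python3 -m jog '[{"delta_pos":[0.3,6.4,0],"spin":0,"claw":1},{"delta_pos":[0.3,6.4,-30],"spin":0,"claw":1},{"delta_pos":[0.3,6.4,-60],"spin":0,"claw":1},{"delta_pos":[0.3,6.4,-76],"spin":0,"claw":1},{"delta_pos":[0.3,6.4,-76],"spin":0,"claw":1},{"delta_pos":[0.3,6.4,-76],"spin":0,"claw":1}]'
python3 snap.py w6
python3 - <<'E'
from workcell import eyes
import cv2,numpy as np
s=eyes.grab_frame('scene'); cv2.imwrite('pics/scene5.png',s)
C=cv2.INTER_CUBIC
a=cv2.convertScaleAbs(cv2.imread('pics/w6.png'),alpha=1.5)[150:280,250:390]
s=cv2.convertScaleAbs(s,alpha=1.6)[240:340,190:290]
im=np.zeros((400,800,3),np.uint8)
im[:371,:400]=cv2.resize(a,(400,371),interpolation=C)
im[:400,400:800]=cv2.resize(s,(400,400),interpolation=C)
cv2.imwrite('pics/v5.png',im)
E
```

```text
clock: 16.6
position: [0.6046, -0.1855, 0.1681]
tool_rot: [3.14, -0.004, 1.164]
force: [1.0, -0.2, -0.2]
grip_width: 0.024
16.65 [ 0.63544628 -0.11082545  0.34742456] [-0.32014156 -0.00063401 -0.40771608] [ 0.6049297  -0.18587651  0.16868043] [-0.00324913 -0.06510617 -0.12654345] [-0.11894207  0.61343035  0.50396387  1.62745449 -0.34473608  0.98674814
  0.09185702]
```

View pics/v5.png

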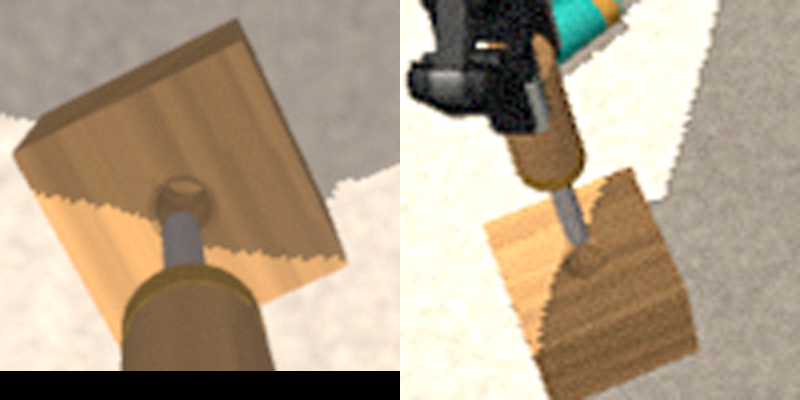

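```bash
python3 - <<'E'
from h import *
import json
from workcell import eyes
np.set_printoptions(precision=4,suppress=True)
S=eyes.camera_params('scene');P=json.load(open('pics/w6.json'))
w=lambda x,y:ray(P,250+x*.35,150+y*.3504)
s=lambda x,y:ray(S,190+(x-400)/4,240+y/4)
at=lambda r,z:r[0]+r[1]*(z-r[0][2])/r[1][2]
print(tri([w(181,216),s(577,243)]),tri([w(185,203),s(588,262)]))
for r,q in((w(181,216),w(185,203)),(s(577,243),s(588,262))): print(at(r,.076),at(q,.058))
E
```

```text
[ 0.5944 -0.1834  0.0672] [ 0.5958 -0.1826  0.0528]
[ 0.5961 -0.1805  0.076 ] [ 0.596  -0.1821  0.058 ]
[ 0.5989 -0.1843  0.076 ] [ 0.5993 -0.1821  0.058 ]
```

```bash
python3 -m jog '[{"delta_pos":[0.7,0,-8],"spin":0,"claw":1},{"delta_pos":[0.7,0,-14],"spin":0,"claw":1},{"delta_pos":[0.5,0,-20],"spin":0,"claw":1},{"delta_pos":[0,0.3,-28],"spin":0,"claw":1},{"delta_pos":[-0.5,0.5,-36],"spin":0,"claw":1},{"delta_pos":[-0.5,0.5,-36],"spin":0,"claw":1}]'
```

```text
clock: 17.3
position: [0.6038, -0.1853, 0.1315]
tool_rot: [3.14, -0.004, 1.163]
force: [-0.4, -0.4, -1.3]
grip_width: 0.0245
```

```bash
python3 -m jog '[{"delta_pos":[-0.4,0.2,-7],"spin":0,"claw":1},{"delta_pos":[-0.7,0.4,-14],"spin":0,"claw":1},{"delta_pos":[-1,0.5,-20],"spin":0,"claw":1},{"delta_pos":[-1.3,0.6,-25],"spin":0,"claw":1},{"delta_pos":[-1.3,0.6,-25],"spin":0,"claw":1}]'
```

```text
clock: 17.8
position: [0.6021, -0.1847, 0.1057]
tool_rot: [3.141, -0.004, 1.163]
force: [-0.4, 0.5, -0.7]
grip_width: 0.0246
```

```bash
python3 -m jog '[{"delta_pos":[0,0,-1],"spin":0,"claw":1},{"delta_pos":[-0.1,0,-2],"spin":0,"claw":1},{"delta_pos":[-0.2,0.1,-3],"spin":0,"claw":1},{"delta_pos":[-0.2,0.1,-3],"spin":0,"claw":1}]'
python3 -m jog '[{"delta_pos":[0,0,0],"spin":0,"claw":0.5},{"delta_pos":[0,0,0],"spin":0,"claw":0.3},{"delta_pos":[0,0,0],"spin":0,"claw":0},{"delta_pos":[0,0,0],"spin":0,"claw":0},{"delta_pos":[0,0,0],"spin":0,"claw":0},{"delta_pos":[0,0,0],"spin":0,"claw":0},{"delta_pos":[0,0,0],"spin":0,"claw":0},{"delta_pos":[0,0,0],"spin":0,"claw":0}]' 40
```

```text
clock: 18.2
position: [0.6019, -0.1845, 0.1027]
tool_rot: [3.141, -0.004, 1.163]
force: [1.1, 1.0, -1.8]
grip_width: 0.0244
clock: 19.0
position: [0.602, -0.1845, 0.1027]
tool_rot: [3.141, -0.004, 1.163]
force: [-0.1, -0.3, -0.4]
grip_width: 0.0855
```

```bash
python3 -m jog '[{"delta_pos":[0,0,30],"spin":0,"claw":0},{"delta_pos":[0,0,70],"spin":0,"claw":0},{"delta_pos":[0,0,110],"spin":0,"claw":0},{"delta_pos":[0,0,150],"spin":0,"claw":0},{"delta_pos":[0,0,190],"spin":0,"claw":0},{"delta_pos":[0,0,190],"spin":0,"claw":0}]'
python3 -m jog '[{"delta_pos":[-130,60,0],"spin":0.4,"claw":0},{"delta_pos":[-150,60,0],"spin":0.4,"claw":0},{"delta_pos":[-150,60,0],"spin":0.4,"claw":0},{"delta_pos":[-150,60,0],"spin":0.4,"claw":0},{"delta_pos":[-150,60,0],"spin":0.4,"claw":0},{"delta_pos":[-150,60,0],"spin":0.4,"claw":0},{"delta_pos":[-150,60,0],"spin":0.4,"claw":0}]'
python3 snap.py w7
python3 - <<'E'
from workcell import eyes
import cv2,numpy as np
s=eyes.grab_frame('scene');t=eyes.grab_frame('top'); w=cv2.imread('pics/w7.png')
C=cv2.INTER_CUBIC
im=np.zeros((600,800,3),np.uint8)
f=lambda i,wh:cv2.resize(cv2.convertScaleAbs(i,alpha=1.6),wh,interpolation=C)
im[:300,:400]=f(s,(400,300));im[:300,400:]=f(w,(400,300))
im[300:,:400]=f(t,(400,300));im[300:,400:]=f(s[240:345,170:310],(400,300))
cv2.imwrite('pics/v6.png',im)
E
```

```text
clock: 19.6
position: [0.6036, -0.1856, 0.298]
tool_rot: [3.134, -0.005, 1.163]
force: [0.5, -0.5, -0.3]
grip_width: 0.0852
clock: 20.3
position: [0.4545, -0.1259, 0.2977]
tool_rot: [3.135, -0.005, 1.562]
force: [-0.6, -0.8, 0.5]
grip_width: 0.0854
20.35 [ 0.45281428 -0.04475869  0.47706827] [-0.31930607 -0.00633532 -0.00916721] [ 0.45434121 -0.12591908  0.29761636] [-0.5340034   0.45764205 -0.11774855] [-0.28029921  0.17335261  0.50148239  1.87177097 -0.09915576  1.11383131
  0.24962011]
```

View pics/v6.png

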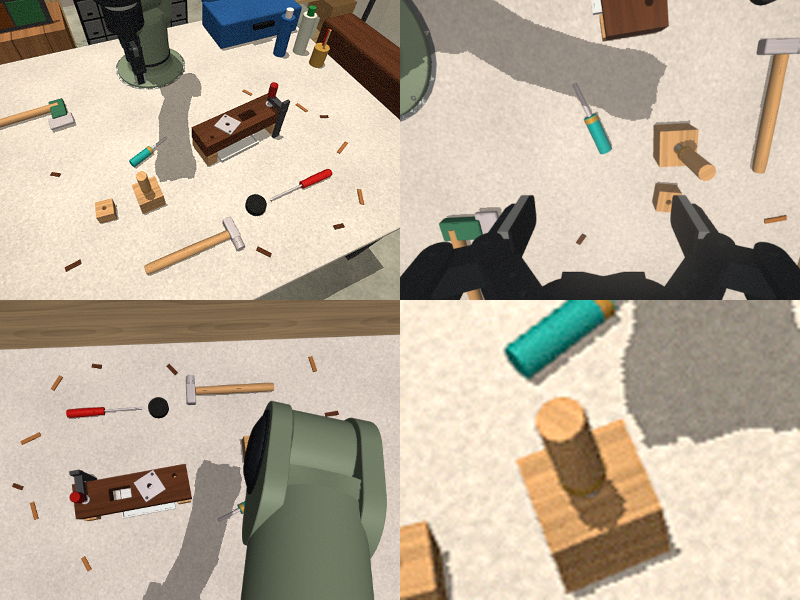

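```bash
python3 -c "
from workcell import bot
print(bot.job_done(), bot.observe()['clock'])"
```

```text
the job is handed in; nothing more can be done
the job is handed in; nothing more can be done
```

I pushed the dowel out of the rail and stood the drift back in the larger stand. The job is handed in, at about 20.5 s on the robot's clock. No verdict was given.

- **Finding the hole:** I lined the nose up over the plate's hole from the camera images and lowered it in small steps. It went through the plate with no measurable contact force.
- **Pushing:** the nose met the dowel roughly 12 mm below the plate's top. The force readings while pushing were about 7 to 10.5 N. The force fell to zero about where the dowel was predicted to come free, and I held the nose there for 0.3 s.
- **Grip:** the drift sat about 4° off vertical in the jaws, so I moved along its axis when inserting and withdrawing it.

**Last checks:**
- **Drift:** the top of its handle is at the same place in the scene image as at the start, so it is fully down in the stand's hole.
- **Other tools and hand:** the other tools look unmoved by eye. The hand was open and clear of everything.
- **Dowel (not confirmed by sight):** the rail hides it from the cameras, so that it lies in the tray rests on the force drop and the depth reached.

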